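# Put the round napkin rings back on their post

## Task

Put the two round wooden napkin rings back on the upright post of their holder: the wide ring first, all the way down onto the base, then the narrow ring fully down on top of it. Leave the square napkin ring lying where it is.

Things in the scene. Friction and masses are not known exactly. Their poses are not given: they have to be found in the camera images.
- napkin_post: Napkin-ring holder, fixed to the sill: a round dark wooden base 90 mm across and 12 mm thick with one upright steel post in its middle. The post is 14 mm thick and tapers to 6 mm over its last 8 mm; its tip is 70 mm above the sill. Origin: centre of the underside of the base, on the sill, on the post's axis; z up.
- wide_ring: Wide round napkin ring of plain light wood, lying flat with its hole upright: 60 mm outside, 36 mm hole, 22 mm high, about 35 g. Origin: centre of its underside; z up along the hole. On the post it rests on the base, its underside 12 mm above the sill.
- narrow_ring: Narrow round napkin ring of the same wood, lying flat with its hole upright: 46 mm outside, 30 mm hole, 22 mm high, about 18 g. Origin: centre of its underside; z up along the hole. On top of the wide ring its underside is 34 mm above the sill.
- square_ring: Square napkin ring of the same wood, lying flat: 54 mm by 54 mm, 22 mm high, with a round 30 mm hole. It is not wanted and stays where it lies. Origin: centre of its underside; x and y along its sides.
There are look-alikes about, which are no part of the job. What is shaped like the wide_ring but yellow is not meant.

How it is judged:
On the way, in this order (a step that is already met when the one before it is completed fails the run):
1. the wide ring is threaded on the post and down on the base (z of wide_ring in the frame of napkin_post below 0.017 m and horizontal distance between wide_ring and napkin_post below 0.014 m and angle between wide_ring's own z axis and vertical below 0.17 rad), for 0.2 s.
2. the narrow ring is threaded on the post and down on the wide ring (z of narrow_ring in the frame of napkin_post between 0.03 and 0.04 m and horizontal distance between narrow_ring and napkin_post below 0.012 m and angle between narrow_ring's own z axis and vertical below 0.17 rad), for 0.2 s.
At the end, for the whole second after the job is handed in: Both round rings are threaded, flat within 10 degrees and at rest: the wide one within 5 mm of the base, centre within 14 mm of the post axis; the narrow one on it, underside 30 to 40 mm above the sill, centre within 12 mm of the axis. The square ring is within 30 mm of its start (all of step 1 and all of step 2 and linear speed of each of wide_ring, narrow_ring below 0.02 m/s and distance of square_ring from where it was at the start of the episode below 0.03 m); the robot touches nothing.
It fails at once if the square ring is moved more than 30 mm (distance of square_ring from where it was at the start of the episode above 0.03 m).
It also fails if it takes over 59 s, if anything falls off the work surface, if the arm or the gripper's body presses on something with over 40 N, if the wrist force passes 120 N, or if a joint passes its speed limit or range.

## Robot

A 7-joint arm with a two-finger parallel gripper is mounted at the origin on the work surface. World frame = base frame: x ahead of the robot, y to its left, z up, the work surface at z = 0. Lengths are in m, angles in rad, forces in N, time in s.
With the tool pointing down it reaches from about 0.4 to 0.85 m from the base axis. Payload 4.5 kg.
Tool frame: the origin (TCP) lies at the centre of the arm's flange, where the gripper is bolted on; the fingertips stand r.tcp_to_tips ahead of it and the grasp point (between the pads) lies 147 mm ahead of it (r.tcp_to_tips is the distance from the TCP to the fingertips, in m); x points along the fingers, y is the direction in which the jaws open and shut, and the axes are right-handed (so a half turn about x gives the same grasp; the last joint's range is limited). The gripper opens to 88 mm and grips with 3 to 60 N. Pads are 18 mm wide; open, the fingers measure 123 mm over their backs; the gripper's body (75 mm by 187 mm) begins 45 mm behind the grasp point.
Start: joints at [-1.305, 0.689, -0.195, 1.565, 0.157, 0.902, -0.215], TCP at [0.144, 0.608, 0.405] pointing down, gripper open.
Joint ranges: [-3.01, 3.01], [-0.46, 2.08], [-1.47, 1.51], [0.13, 2.56], [-1, 4.14], [0.04, 2.09], [-2.66, 2.66]. Speed limits (rad/s): [2.57, 2.57, 3.14, 3.14, 3.14, 3.14, 3.14].

## Interface

Orientations are given as a unit quaternion [x, y, z, w].
In Python, from plant import r, eyes gives the robot as it stands.
- The arm moves only by the tool carry_out, never from a script. Its argument "targets" is text: rows parted by semicolons, each of 5 numbers parted by spaces: the opening, from 0 (shut) to 1 (fully open), then the shift along the tool's x, y, z in mm, then the turn about the tool's x in rad. A call has 1 to 20 rows; each row shifts and turns the commanded pose from where the row before left it, along the tool's axes as they then stand; what a row does not reach is not made up. A row lasts 1/12 s, in which the tool goes at most 41.7 mm and 7.16 degrees, less where a joint would pass 70% of its speed; a pose out of reach is approached as far as the arm can. A call is refused whole if a number of a shift passes 41.7 or a number of a turn 0.125, either way. A call with a gripper value outside its range is refused whole. The fingers move at their own pace and stop on an object; "force" is the grip in N (left out, the last holds). Time passes only in rows, so rows that do not move let the fingers close. It gives the time, the measured TCP pose, the force and the opening at its end, in the units of the state.
- r.get_state(): the state, without advancing time (a new reading comes with each control period).
- eyes.snapshot(name): name is "side" or "top"; returns (picture, depth): 420x560x3 uint8, blue, green, red; 420x560 float32, m along the optical axis (not along the pixel's ray), 0 where there is no reading.
- eyes.camera_params(name): a dict with "intrinsics" (3x3 intrinsics, pixels), "dist_coeffs" ([k1, k2, p1, p2, k3] as OpenCV has them; the pictures are not rectified), "rvec" (rotation vector, rad) and "tvec" (3), from world to camera coordinates, as OpenCV has them. Camera axes: x right, y down, z forward; pixel columns grow to the right and rows downward; lengths in m; the calibration is good to about 2 mm. A picture is of the moment at which its call begins. camera_params takes no time and is no camera call.
- r.finish_job(): hands the job in, once; it reports no verdict.
The state is a dict: "clock": time; "q": joint angles; "qd": joint speeds; "joint_torque": joint torques, N m; "tool_pos": TCP position; "eef_rot": TCP orientation; "contact_force": force on the tool from outside, world axes, zero at the start; "moment": the same for the moment, N m; "opening": opening from 0.0 (shut) to 1.0 (fully open).
Only numpy, scipy, OpenCV 4.12 (cv2) and the standard library are available. Lean on these libraries where they do the work, as an engineer would, in place of code of your own. Each camera call takes 0.05 s, during which the arm holds its last target.

## Working session

There is one attempt and no reset: what is moved stays moved. The work goes in short steps, Python scripts to look and compute and a tool call to move; the robot and the scene stay as the last step left them, time stands still between calls to the robot, and variables do not carry over. Pictures are saved under pics/ and viewed, and the job is handed in when it is done.

Besides the shell and the picture viewer there is one more tool, called after "Emit:" as name(argument=value, ...) on one line, values as JSON. carry_out: Moves the arm, as the interface text tells. Its arguments: {"type":"object","properties":{"targets":{"type":"string"},"force":{"type":"number"}},"required":["targets"]}

```bash
mkdir -p pics; ls; python3 - <<'E'
from plant import r, eyes
import cv2
print(r.tcp_to_tips, r.get_state())
for n in("side","top"):
    p,d=eyes.snapshot(n); cv2.imwrite(f"pics/{n}0.png",p)
    import numpy as np; np.save(f"pics/{n}0.npy",d)
    print(n,eyes.camera_params(n))
E
```

```text
pics
0.166 {'clock': 0.0, 'q': array([-1.30521439,  0.69001351, -0.19450738,  1.56629956,  0.15728592,
        0.9024993 , -0.21512761]), 'qd': array([-0.00181893, -0.00024324,  0.00177434,  0.00168404, -0.00260298,
        0.00032683, -0.00117931]), 'joint_torque': array([-1.63353525e-04, -5.27557504e+01, -1.26681849e+00, -1.53426647e+01,
       -5.26084006e-02,  6.52159564e-03,  1.80844895e-04]), 'tool_pos': array([0.14352633, 0.60797677, 0.40390301]), 'eef_rot': array([ 0.08110449,  0.7023969 , -0.08239706,  0.70233282]), 'contact_force': array([ 0.22814946, -0.45411012,  0.50389495]), 'moment': array([-0.00750503, -0.04209031, -0.04408204]), 'opening': 0.9998091120811559}
side {'intrinsics': array([[446.51303356,   0.        , 270.93270266],
       [  0.        , 446.51303356, 213.43705323],
       [  0.        ,   0.        ,   1.        ]]), 'dist_coeffs': array([-0.1020322,  0.       ,  0.       ,  0.       ,  0.       ]), 'rvec': array([ 0.53800709, -2.72100144,  1.16640521]), 'tvec': array([0.4787781 , 0.10988078, 0.85334779])}
top {'intrinsics': array([[518.40914062,   0.        , 273.75613993],
       [  0.        , 518.40914062, 204.89358824],
       [  0.        ,   0.        ,   1.        ]]), 'dist_coeffs': array([-0.19793287,  0.        ,  0.        ,  0.        ,  0.        ]), 'rvec': array([ 2.09625199, -2.12386031,  0.18547526]), 'tvec': array([0.09440553, 0.50736255, 0.89445545])}
```

View pics/top0.png

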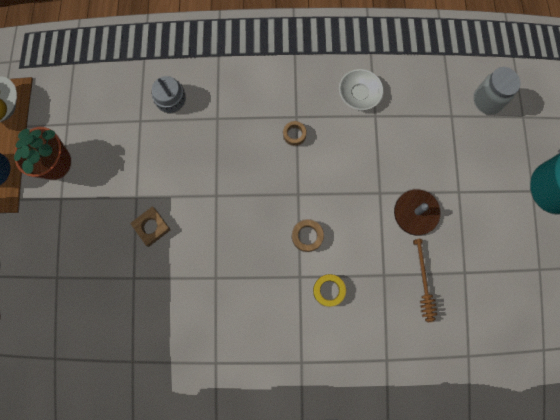

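View pics/side0.png

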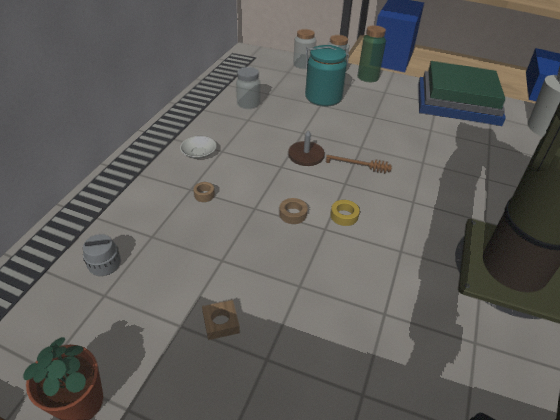

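The top view shows a plain ring at (308,236), a yellow ring at (329,291), a small ring at (294,133), a square ring at (151,226) and the holder at (417,212). The side view has the same things at (293,211), (345,212), (204,191), (221,319) and (306,152).

The candidates for the wide ring are (308,236), plain wood, and (329,291), yellow. The plain one fits because yellow is excluded. The narrow ring can only be (294,133). I'll measure and confirm these in a crop.

```bash
cat > h.py <<'E'
import numpy as np, cv2
from plant import r, eyes
def cam(n):
    c=eyes.camera_params(n); R=cv2.Rodrigues(c["rvec"])[0]; return c,R,-R.T@c["tvec"]
def plane(n,px,z):
    c,R,o=cam(n)
    u=cv2.undistortPoints(np.array(px,float).reshape(-1,1,2),c["intrinsics"],c["dist_coeffs"])[:,0]
    d=np.c_[u,np.ones(len(u))]@R
    return o+d*((z-o[2])/d[:,2])[:,None]
def tri(pa,pb):
    A=[];B=[]
    M=np.zeros((3,3));b=np.zeros(3)
    for n,p in(("top",pa),("side",pb)):
        o=cam(n)[2]; d=plane(n,[p],0)[0]-o; d/=np.linalg.norm(d)
        P=np.eye(3)-np.outer(d,d); M+=P; b+=P@o
    return np.linalg.solve(M,b)
def px(n,P):
    c=eyes.camera_params(n)
    return cv2.projectPoints(np.array(P,float).reshape(-1,1,3),c["rvec"],c["tvec"],c["intrinsics"],c["dist_coeffs"])[0][:,0]
def woodmask(p,box,smin=70):
    x,y,w,h=box
    m=np.zeros(p.shape[:2],np.uint8); s=cv2.cvtColor(p,cv2.COLOR_BGR2HSV)[y:y+h,x:x+w]
    m[y:y+h,x:x+w]=((s[...,1]>smin)*255).astype(np.uint8)
    return m
E
python3 - <<'E'
from h import *
p=cv2.imread("pics/top0.png"); s=cv2.imread("pics/side0.png")
for nm,im,n,box in [("wide",p,"top",(285,213,45,45)),("yel",p,"top",(308,270,45,42)),("narrow",p,"top",(278,115,34,34)),("square",p,"top",(128,203,46,46)),("base",p,"top",(390,186,56,52)),
  ("wide",s,"side",(272,192,42,36)),("narrow",s,"side",(188,176,30,30)),("base",s,"side",(285,138,40,28))]:
    m=woodmask(im,box)
    cs=max(cv2.findContours(m,cv2.RETR_EXTERNAL,cv2.CHAIN_APPROX_NONE)[0],key=cv2.contourArea)
    h=cv2.convexHull(cs)
    e=cv2.fitEllipse(h)
    z=0.012 if nm=="base" else 0.022
    W=plane(n,cs[:,0],z)[:,:2].astype(np.float32)
    c,rad=cv2.minEnclosingCircle(W); e2=cv2.fitEllipse(cv2.convexHull(W))
    print(nm,n,np.round(e[0],1),"ell->",plane(n,[e[0]],z)[0].round(4),"encl",np.round(c,4),"d",round(2*rad,4),"ell world",np.round(e2[0],4),np.round(e2[1],4))
    x,y,w,hh=box; print("  meanHSV",cv2.mean(cv2.cvtColor(im,cv2.COLOR_BGR2HSV),m)[:3])
a=cv2.resize(p[100:320,270:460],None,fx=3,fy=3)[:600]; b=cv2.resize(s[125:235,180:370],None,fx=4,fy=4)
cv2.imwrite("pics/ct0.png",cv2.resize(p[110:310,270:460],None,fx=3,fy=3)); cv2.imwrite("pics/cs0.png",b)
for n in("top","side"): print(n,cam(n)[2])
E
```

```text
wide top [307.5 235.1] ell-> [0.456  0.0263 0.022 ] encl [0.4557 0.0261] d 0.0607 ell world [0.4558 0.0262] [0.0585 0.059 ]
  meanHSV (15.957009345794393, 108.55327102803739, 115.45981308411216)
yel top [329.4 290. ] ell-> [ 0.3539 -0.0117  0.022 ] encl [ 0.3535 -0.0117] d 0.0617 ell world [ 0.3538 -0.0118] [0.0594 0.0609]
  meanHSV (24.43954248366013, 172.47385620915034, 149.22712418300654)
narrow top [294.4 132.7] ell-> [0.6563 0.0467 0.022 ] encl [0.6563 0.0464] d 0.0493 ell world [0.6567 0.0466] [0.0453 0.0486]
  meanHSV (15.894080996884735, 107.80685358255451, 106.00623052959502)
square top [150.2 226.7] ell-> [0.4756 0.323  0.022 ] encl [0.477  0.3237] d 0.0766 ell world [0.4781 0.3246] [0.0688 0.0714]
  meanHSV (15.825464949928469, 111.93848354792561, 83.21173104434907)
base top [417.  211.8] ell-> [ 0.4986 -0.1854  0.012 ] encl [ 0.4994 -0.1855] d 0.0901 ell world [ 0.4989 -0.186 ] [0.0874 0.0891]
  meanHSV (10.440342781806196, 155.9861568885959, 60.112063282794985)
wide side [293.  210.5] ell-> [0.4529 0.0352 0.022 ] encl [0.4532 0.0343] d 0.0768 ell world [0.453  0.0338] [0.0574 0.079 ]
  meanHSV (15.490157480314961, 84.4015748031496, 103.25)
narrow side [203.6 191.3] ell-> [0.6529 0.0542 0.022 ] encl [0.6532 0.0542] d 0.0654 ell world [0.6535 0.0533] [0.0436 0.067 ]
  meanHSV (15.443333333333335, 84.55000000000001, 104.87)
base side [306.  153.2] ell-> [ 0.4961 -0.1804  0.012 ] encl [ 0.4951 -0.1816] d 0.0975 ell world [ 0.4967 -0.182 ] [0.0855 0.0978]
  meanHSV (9.680297397769516, 87.01672862453532, 68.3624535315985)
top [0.32537582 0.07044048 0.97752157]
side [0.25400812 0.68415776 0.66099374]
```

View pics/ct0.png

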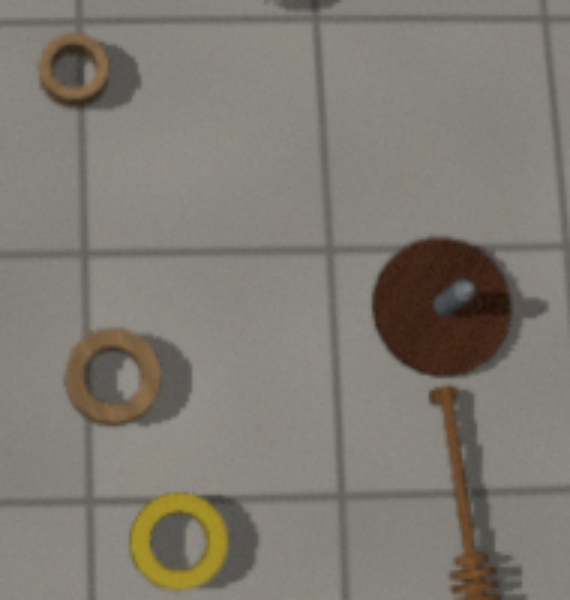

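View pics/cs0.png

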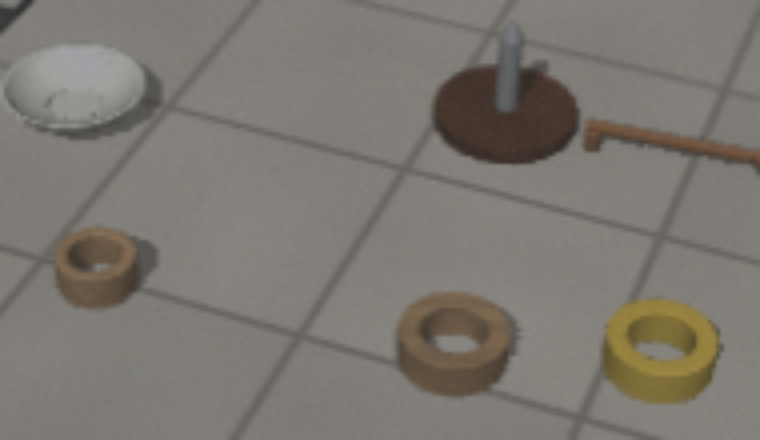

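The crops confirm it: plain wide ring at (308,236), yellow look-alike apart at (329,291), narrow ring at (294,133), and the post tip at about (425,206) top / (308,132) side. Next I'll check the heights and triangulate the tip.

```bash
cat >> h.py <<'E'
from scipy.spatial.transform import Rotation as Ro
def tool():
    s=r.get_state(); R=Ro.from_quat(s["eef_rot"]).as_matrix(); return s["tool_pos"],R
def go(P):  # shift in tool mm from measured tcp to tcp target
    t,R=tool(); return (R.T@(np.array(P)-t)*1000).round(1)
E
python3 - <<'E'
from h import *
T=tri((424.5,205.7),(307.8,132.2)); print("tip",T.round(4))
print("proj base center top/side of tip axis",px("top",[[T[0],T[1],.012]]),px("side",[[T[0],T[1],.012]]))
# side-view predicted silhouettes centre for ring estimates: mask bbox centre of full cylinder
for nm,c,rad,boxs in (("wide",(0.457,0.0255),.03,{"top":(285,213,45,45),"side":(272,192,42,36)}),("narrow",(0.658,0.0465),.023,{"top":(278,115,34,34),"side":(188,176,30,30)})):
  th=np.linspace(0,6.28,80)
  P=[[c[0]+rad*np.cos(t),c[1]+rad*np.sin(t),z] for t in th for z in(0,.022)]
  for n in("top","side"):
    q=px(n,P); im=cv2.imread(f"pics/{n}0.png"); m=woodmask(im,boxs[n],60)
    k=max(cv2.findContours(m,0,1)[0],key=cv2.contourArea)[:,0]
    print(nm,n,"pred",q.min(0).round(1),q.max(0).round(1),"seen",k.min(0),k.max(0))
t,R=tool();print(t);print(R.round(3))
for n in("top","side"):
  d=np.load(f"pics/{n}0.npy"); c,RR,o=cam(n)
  for u,v in ([(296,241),(250,200),(309,223),(403,215)] if n=="top" else [(250,250),(306,158)]):
    w=plane(n,[(u,v)],0)[0]-o; zc=(RR@w)[2]; print(n,(u,v),(o+w*d[v,u]/zc).round(4))
E
```

```text
tip [ 0.4982 -0.1846  0.0704]
proj base center top/side of tip axis [[416.64164286 211.98928016]] [[305.73471121 152.07417913]]
wide top pred [291.6 218.7] [324.  251.9] seen [292 219] [323 251]
wide side pred [278.1 197.5] [307.  224.5] seen [280 198] [307 223]
narrow top pred [282.6 120.7] [306.3 146.6] seen [283 121] [306 145]
narrow side pred [192.7 181.9] [214.4 203.1] seen [194 182] [213 201]
[0.14352946 0.60801643 0.40400287]
[[-0.     0.23   0.973]
 [-0.002  0.973 -0.23 ]
 [-1.    -0.002  0.   ]]
top (296, 241) [0.4453 0.0478 0.0223]
top (250, 200) [0.5286 0.1343 0.0012]
top (309, 223) [0.4785 0.023  0.0237]
top (403, 215) [ 0.4924 -0.1571  0.0143]
side (250, 250) [0.4984 0.1544 0.0021]
side (306, 158) [ 0.4891 -0.1593  0.0139]
```

All consistent: the tip is at z = 70 mm, the base at 12 mm and the ring tops at 22 mm, and the predicted silhouettes match in both views. I'll use wide (0.457, 0.0255), narrow (0.658, 0.047) and post (0.4985, -0.185). First move: above the wide ring.

Emit:
carry_out(targets="1 6.9 -24.7 21.9 0;1 6.9 -24.7 21.9 0;1 6.9 -24.7 21.9 0;1 6.9 -24.7 21.9 0;1 6.9 -24.7 21.9 0;1 6.9 -24.7 21.9 0;1 6.9 -24.7 21.9 0;1 6.9 -24.7 21.9 0;1 6.9 -24.7 21.9 0;1 6.9 -24.7 21.9 0;1 6.9 -24.7 21.9 0;1 6.9 -24.7 21.9 0;1 6.9 -24.7 21.9 0;1 6.9 -24.7 21.9 0;1 6.9 -24.7 21.9 0;1 6.9 -24.7 21.9 0;1 6.9 -24.7 21.9 0;1 6.9 -24.7 21.9 0;1 6.9 -24.7 21.9 0;1 6.9 -24.7 21.9 0", force=15)

```text
clock: 1.77
tool_pos: [0.4569, 0.0254, 0.2661]
eef_rot: [0.082, 0.703, -0.082, 0.702]
contact_force: [1.2, 0.4, 0.5]
opening: 1.0
```

```bash
python3 - <<'E'
from h import *
s=r.get_state(); print(s["clock"],s["q"].round(2)); t,R=tool(); print(t.round(4)); print(R.round(3)); print(go([.457,.0255,.171]))
E
```

```text
1.7667 [-0.02  0.74 -0.21  2.17  0.55  0.27  0.63]
[0.4569 0.0254 0.2661]
[[-0.     0.23   0.973]
 [ 0.     0.973 -0.23 ]
 [-1.    -0.    -0.   ]]
[95.1  0.1  0.1]
```

Emit:
carry_out(targets="1 15 0 0 0;1 15 0 0 0;1 15 0 0 0;1 15 0 0 0;1 15 0 0 0;1 10 0 0 0;1 5 0 0 0;1 5 0 0 0;0 0 0 0 0;0 0 0 0 0;0 0 0 0 0;0 0 0 0 0;0 0 0 0 0;0 0 0 0 0;0 0 0 0 0;0 0 0 0 0;0 0 0 0 0;0 0 0 0 0", force=12)

```text
clock: 3.27
tool_pos: [0.4579, 0.0268, 0.1775]
eef_rot: [0.081, 0.703, -0.082, 0.702]
contact_force: [0.6, 0.4, 4.6]
opening: 0.669
```

```bash
python3 - <<'E'
from h import *
s=r.get_state(); print(s["contact_force"],s["moment"],tool()[0])
p,d=eyes.snapshot("side"); cv2.imwrite("pics/s1.png",cv2.resize(p[110:260,190:400],None,fx=3.5,fy=3.5))
t,R=tool(); print(t)
E
```

```text
[0.55213505 0.35781095 4.57482166] [ 0.0484027  -0.02217781 -0.01672967] [0.45791508 0.02682663 0.17752906]
[0.45789001 0.02682051 0.17754989]
```

View pics/s1.png

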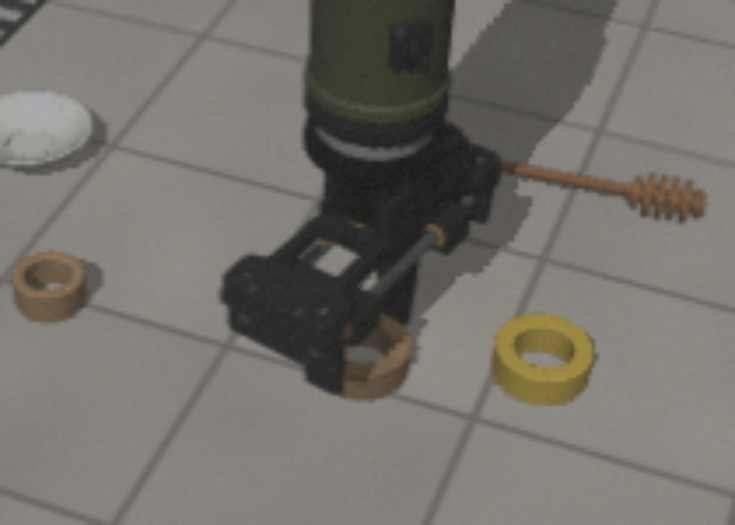

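The side view shows the wide ring between the jaws at crop (375,365), with the narrow ring (50,285) and yellow ring (543,358) untouched. The tool sits 6 mm high with about 4.6 N upward, so the tips may be touching the sill as they swing shut. I'll lift and check how the ring sits in the grip.

Emit:
carry_out(targets="0 -10 0 0 0;0 -15 0 0 0;0 -20 0 0 0;0 -20 0 0 0;0 -20 0 0 0;0 -20 0 0 0;0 0 0 0 0;0 0 0 0 0;0 0 0 0 0")

```text
clock: 4.07
tool_pos: [0.4579, 0.0267, 0.2817]
eef_rot: [0.081, 0.703, -0.082, 0.701]
contact_force: [0.2, -0.2, -0.7]
opening: 0.666
```

```bash
python3 - <<'E'
from h import *
s=r.get_state(); print(s["contact_force"],s["moment"],s["opening"],tool()[0])
p,d=eyes.snapshot("side"); cv2.imwrite("pics/s2.png",cv2.resize(p[80:230,190:400],None,fx=3.5,fy=3.5)); cv2.imwrite("pics/s2full.png",p)
t,R=tool(); print(t); print(px("side",[t-[0,0,.166],t-[0,0,.172],t-[0,0,.177]]).round(1), R.round(3))
E
```

```text
[ 0.19317907 -0.15880443 -0.74087856] [ 0.07596826 -0.00138979  0.00450783] 0.6660280071676588 [0.45785091 0.02667615 0.28169578]
[0.45776365 0.02674589 0.28143943]
[[294.6 172.4]
 [294.4 174.8]
 [294.3 176.8]] [[-0.004  0.23   0.973]
 [-0.002  0.973 -0.23 ]
 [-1.    -0.002 -0.004]]
```

View pics/s2.png

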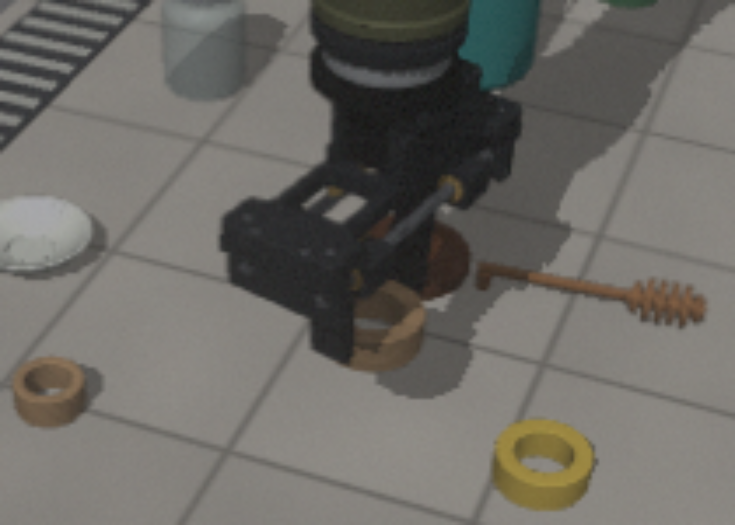

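```bash
python3 - <<'E'
from h import *
p=cv2.imread("pics/s2full.png"); m=woodmask(p,(275,155,45,40),60)
hsv=cv2.cvtColor(p,cv2.COLOR_BGR2HSV); m[(hsv[...,2]<60)]=0
k=max(cv2.findContours(m,0,1)[0],key=cv2.contourArea)[:,0]; print("seen",k.min(0),k.max(0), k[k[:,1].argmax()])
t,_=tool(); th=np.linspace(0,6.28,80)
for dx in(0,.004):
 for dz in(-.166,-.171,-.176,-.181):
  q=px("side",[[t[0]+dx+.03*np.cos(a),t[1]+.03*np.sin(a),t[2]+dz+z] for a in th for z in(0,.022)])
  print(dx,dz,q.min(0).round(1),q.max(0).round(1))
E
```

```text
seen [288 160] [312 185] [291 185]
0 -0.166 [279.3 154.2] [310.8 182.3]
0 -0.171 [279.2 156.3] [310.6 184.3]
0 -0.176 [279.1 158.3] [310.4 186.2]
0 -0.181 [279.  160.3] [310.2 188.2]
0.004 -0.166 [277.4 153.7] [308.8 181.7]
0.004 -0.171 [277.3 155.8] [308.6 183.7]
0.004 -0.176 [277.2 157.8] [308.4 185.7]
0.004 -0.181 [277.2 159.8] [308.2 187.7]
```

Ring underside is about 175 mm ahead of the TCP, level and centred. Now over the post.

Emit:
carry_out(targets="0 0 -10 4.4 0;0 0 -20 9 0;0 0 -20 9 0;0 0 -20 9 0;0 0 -20 9 0;0 0 -20 9 0;0 0 -20 9 0;0 0 -20 9 0;0 0 -20 9 0;0 0 -16 7.2 0;0 0 -10.6 4.7 0;0 0 0 0 0;0 0 0 0 0;0 0 0 0 0")

```text
clock: 5.28
tool_pos: [0.4987, -0.1834, 0.2818]
eef_rot: [0.081, 0.704, -0.081, 0.701]
contact_force: [-0.8, 0.2, 0.2]
opening: 0.666
```

```bash
python3 - <<'E'
from h import *
s=r.get_state(); print(s["clock"],s["contact_force"],s["opening"],tool()[0],go([.4985,-.185,.19]))
p,d=eyes.snapshot("side"); cv2.imwrite("pics/s3.png",cv2.resize(p[50:200,220:430],None,fx=3.5,fy=3.5))
p,d=eyes.snapshot("top"); cv2.imwrite("pics/t3.png",cv2.resize(p[130:280,350:560],None,fx=3.5,fy=3.5))
E
```

```text
5.2833 [-0.77311708  0.1964475   0.19729886] 0.6659350434570073 [ 0.49865149 -0.18335673  0.28180003] [91.8 -1.6  0.6]
```

View pics/s3.png

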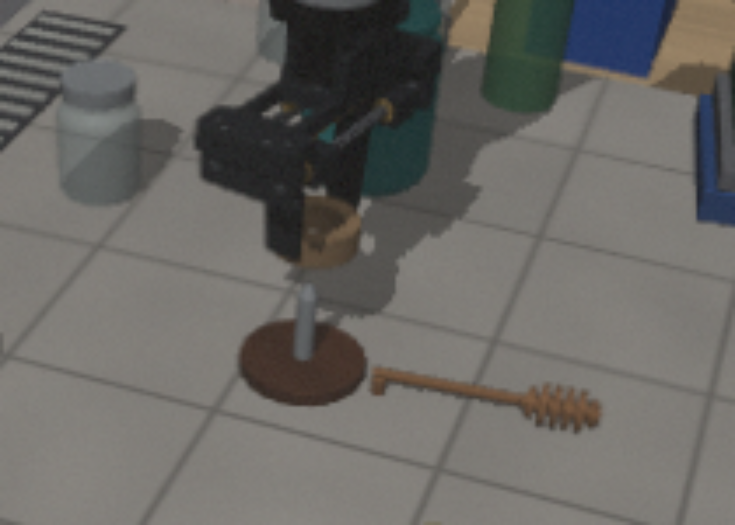

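The ring at crop (325,232) hangs over the post tip at (308,288). Lowering.

Emit:
carry_out(targets="0 6 -1.6 0.6 0;0 10 0 0 0;0 10 0 0 0;0 10 0 0 0;0 10 0 0 0;0 10 0 0 0;0 10 0 0 0;0 10 0 0 0;0 8 0 0 0;0 4 0 0 0;0 2 0 0 0;0 0 0 0 0;0 0 0 0 0")

```text
clock: 6.47
tool_pos: [0.499, -0.1864, 0.1926]
eef_rot: [0.081, 0.703, -0.082, 0.702]
contact_force: [-0.0, -0.5, 0.3]
opening: 0.67
```

```bash
python3 - <<'E'
from h import *
s=r.get_state(); print(s["clock"],s["contact_force"],s["opening"],tool()[0])
p,d=eyes.snapshot("side"); cv2.imwrite("pics/s4.png",cv2.resize(p[80:200,230:400],None,fx=4,fy=4))
E
```

```text
6.4667 [-0.02750772 -0.45791249  0.31510752] 0.6698810097598555 [ 0.4990095  -0.18644644  0.19261776]
```

View pics/s4.png

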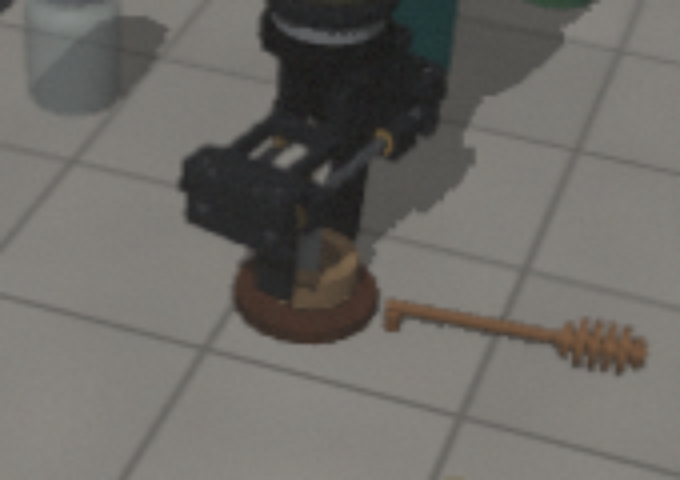

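The ring is threaded and about on the base, with the post visible inside it at crop (313,250). Releasing and rising.

Emit:
carry_out(targets="0.8 0 0 0 0;0.9 0 0 0 0;0.9 0 0 0 0;0.9 0 0 0 0;0.9 0 0 0 0;0.9 0 0 0 0;0.9 -5 0 0 0;0.9 -10 0 0 0;0.9 -15 0 0 0;0.9 -20 0 0 0;0.9 -20 0 0 0;0.9 -20 0 0 0;0.9 -10 0 0 0;1 0 0 0 0;1 0 0 0 0")

```text
clock: 7.77
tool_pos: [0.499, -0.1866, 0.2928]
eef_rot: [0.081, 0.703, -0.082, 0.702]
contact_force: [-0.0, 0.4, -0.5]
opening: 0.999
```

```bash
python3 - <<'E'
from h import *
s=r.get_state(); print(s["clock"],s["contact_force"],s["opening"],tool()[0],go([.658,.047,.29]))
p,d=eyes.snapshot("side"); cv2.imwrite("pics/s5.png",cv2.resize(p[80:200,230:400],None,fx=4,fy=4))
m=woodmask(p,(280,130,55,40),60); 
E
```

```text
7.7667 [-0.00337041  0.42927749 -0.53752197] 0.9986881919437947 [ 0.49904071 -0.18656332  0.29278945] [  2.2 263.9 101. ]
```

View pics/s5.png

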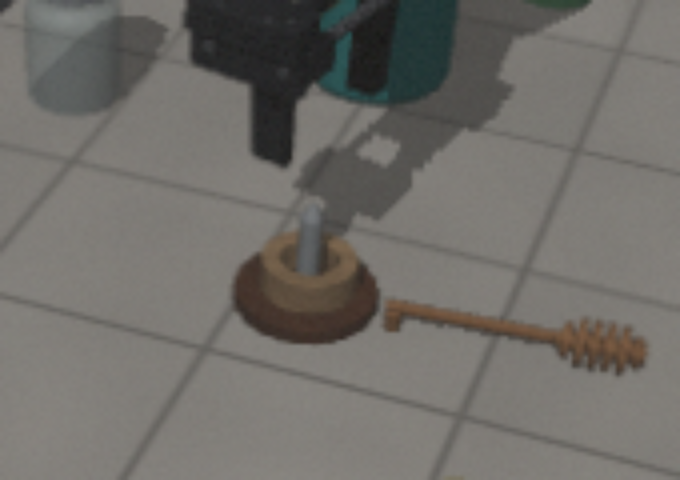

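The wide ring lies flat on the base around the post at crop (310,270). On to the narrow ring, with the grip a little higher because the tips reach further ahead as the jaws close.

Emit:
carry_out(targets="1 0 12 4.6 0;1 0 24 9.2 0;1 0 24 9.2 0;1 0 24 9.2 0;1 0 24 9.2 0;1 0 24 9.2 0;1 0 24 9.2 0;1 0 24 9.2 0;1 0 24 9.2 0;1 0 24 9.2 0;1 0 24 9.2 0;1 2.2 12 4.4 0;1 0 0 0 0;1 0 0 0 0;1 0 0 0 0")

```text
clock: 9.07
tool_pos: [0.6573, 0.0458, 0.2887]
eef_rot: [0.081, 0.704, -0.083, 0.701]
contact_force: [0.5, -0.4, -0.1]
opening: 0.996
```

```bash
python3 - <<'E'
from h import *
s=r.get_state(); print(s["clock"],s["opening"],tool()[0],go([.658,.047,.184]))
E
```

```text
9.0667 0.9956675720917358 [0.65734674 0.04577013 0.28874983] [104.7   1.8   0.7]
```

Emit:
carry_out(targets="1 10 1.5 0.5 0;1 16 0 0 0;1 16 0 0 0;1 16 0 0 0;1 16 0 0 0;1 16 0 0 0;1 10 0 0 0;1 4 0 0 0;0 0 0 0 0;0 0 0 0 0;0 0 0 0 0;0 0 0 0 0;0 0 0 0 0;0 0 0 0 0;0 0 0 0 0;0 0 0 0 0;0 0 0 0 0;0 0 0 0 0", force=10)

```text
clock: 10.57
tool_pos: [0.6588, 0.0486, 0.186]
eef_rot: [0.081, 0.703, -0.082, 0.702]
contact_force: [-0.2, -1.0, 3.7]
opening: 0.507
```

```bash
python3 - <<'E'
from h import *
s=r.get_state(); print(s["clock"],s["opening"],s["contact_force"],tool()[0])
p,d=eyes.snapshot("side"); cv2.imwrite("pics/s6.png",cv2.resize(p[100:250,120:300],None,fx=4,fy=4))
E
```

```text
10.5667 0.5066026695023155 [-0.18146335 -1.04810114  3.6742069 ] [0.6587802  0.04857807 0.18600402]
```

View pics/s6.png

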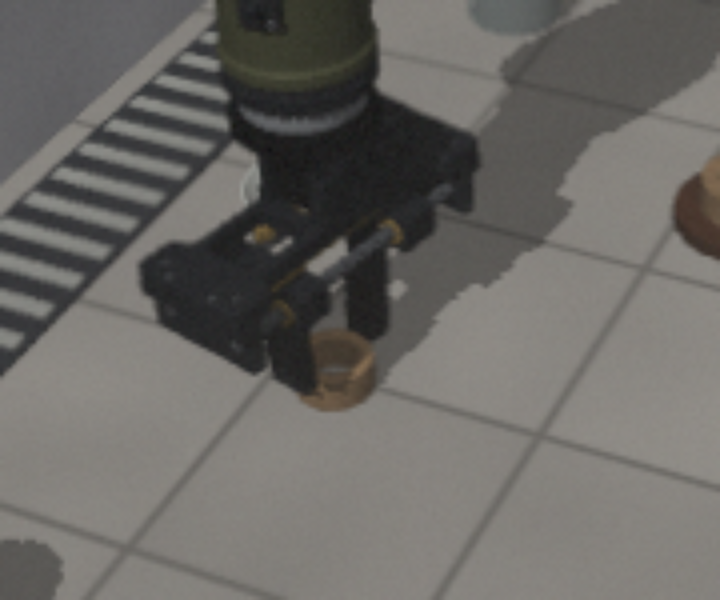

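The ring is between the jaws at crop (340,370), and the opening matches 46 mm to within 1.5 mm. Lifting to check.

Emit:
carry_out(targets="0 -10 0 0 0;0 -15 0 0 0;0 -20 0 0 0;0 -20 0 0 0;0 -20 0 0 0;0 -20 0 0 0;0 0 0 0 0;0 0 0 0 0;0 0 0 0 0")

```text
clock: 11.37
tool_pos: [0.6585, 0.0485, 0.2904]
eef_rot: [0.081, 0.703, -0.082, 0.701]
contact_force: [-0.5, -1.0, 0.2]
opening: 0.512
```

```bash
python3 - <<'E'
from h import *
s=r.get_state(); print(s["clock"],s["opening"],s["contact_force"],tool()[0])
p,d=eyes.snapshot("side"); cv2.imwrite("pics/s7.png",cv2.resize(p[60:210,120:300],None,fx=4,fy=4))
m=woodmask(p,(185,130,35,40),60); m[cv2.cvtColor(p,cv2.COLOR_BGR2HSV)[...,2]<55]=0
k=max(cv2.findContours(m,0,1)[0],key=cv2.contourArea)[:,0]; print("seen",k.min(0),k.max(0))
t,_=tool(); th=np.linspace(0,6.28,80)
for dx in(-.004,0,.004):
 for dz in(-.175,-.18,-.185,-.19):
  q=px("side",[[t[0]+dx+.023*np.cos(a),t[1]+.023*np.sin(a),t[2]+dz+z] for a in th for z in(0,.022)])
  print(dx,dz,q.min(0).round(1),q.max(0).round(1))
E
```

```text
11.3667 0.512380373144968 [-0.53782841 -0.95109233  0.20244738] [0.6585366  0.0484732  0.29041309]
seen [189 144] [209 164]
-0.004 -0.175 [188.1 139.8] [211.7 162. ]
-0.004 -0.18 [188.3 141.8] [211.9 164. ]
-0.004 -0.185 [188.6 143.9] [212.1 166. ]
-0.004 -0.19 [188.8 145.8] [212.3 167.9]
0 -0.175 [186.3 139.4] [210.  161.5]
0 -0.18 [186.6 141.4] [210.2 163.5]
0 -0.185 [186.9 143.4] [210.4 165.5]
0 -0.19 [187.1 145.4] [210.5 167.4]
0.004 -0.175 [184.6 139. ] [208.3 161.1]
0.004 -0.18 [184.9 141. ] [208.5 163. ]
0.004 -0.185 [185.1 143. ] [208.6 165. ]
0.004 -0.19 [185.4 145. ] [208.8 167. ]
```

View pics/s7.png

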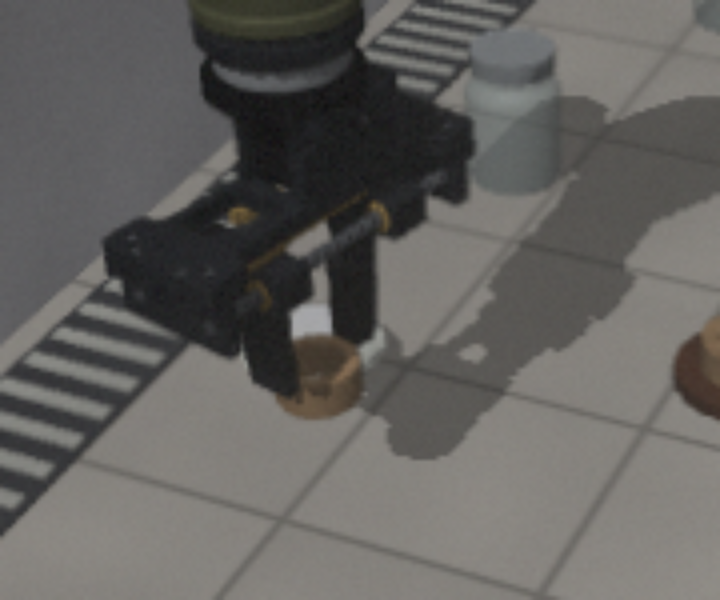

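Held level, with the underside about 184 mm ahead of the TCP and centred within 2 mm. Now back over the post.

Emit:
carry_out(targets="0 0 -12 -4.6 0;0 0 -24 -9.3 0;0 0 -24 -9.3 0;0 0 -24 -9.3 0;0 0 -24 -9.3 0;0 0 -24 -9.3 0;0 0 -24 -9.3 0;0 0 -24 -9.3 0;0 0 -24 -9.3 0;0 0 -24 -9.3 0;0 0 -24 -9.3 0;0 0 -12 -4.6 0;0 0 0 0 0;0 0 0 0 0;0 0 0 0 0")

```text
clock: 12.67
tool_pos: [0.4998, -0.1831, 0.2912]
eef_rot: [0.081, 0.703, -0.081, 0.702]
contact_force: [0.9, 0.2, 0.1]
opening: 0.508
```

```bash
python3 - <<'E'
from h import *
s=r.get_state(); print(s["clock"],s["opening"],s["contact_force"],tool()[0],go([.4985,-.185,.22]))
p,d=eyes.snapshot("side"); cv2.imwrite("pics/s8.png",cv2.resize(p[60:180,230:400],None,fx=4,fy=4))
E
```

```text
12.6667 0.5081871121842968 [0.89946578 0.22984829 0.10126307] [ 0.49984403 -0.18308258  0.29124902] [71.2 -2.2 -0.8]
```

View pics/s8.png

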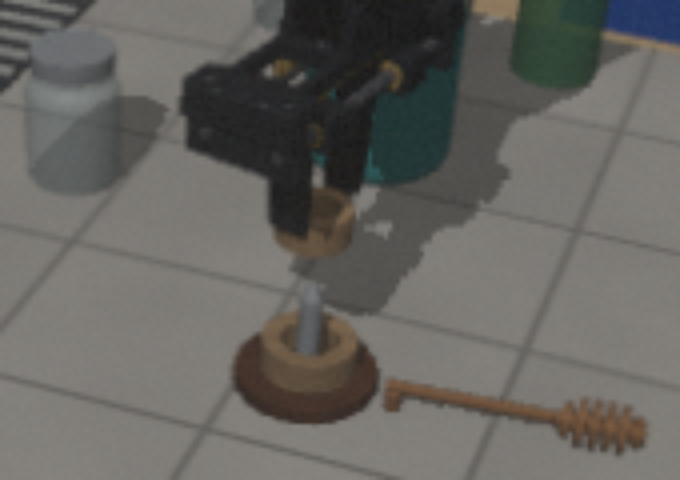

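The narrow ring at crop (315,222) hangs over the tip at (310,290). Lowering with a small correction.

Emit:
carry_out(targets="0 4 -2 -1.5 0;0 8 0 0 0;0 8 0 0 0;0 8 0 0 0;0 8 0 0 0;0 8 0 0 0;0 8 0 0 0;0 8 0 0 0;0 6 0 0 0;0 4 0 0 0;0 1 0 0 0;0 0 0 0 0;0 0 0 0 0")

```text
clock: 13.8
tool_pos: [0.4968, -0.1864, 0.2204]
eef_rot: [0.081, 0.703, -0.082, 0.702]
contact_force: [-0.6, 0.2, -0.1]
opening: 0.507
```

```bash
python3 - <<'E'
from h import *
s=r.get_state(); print(s["clock"],s["opening"],s["contact_force"],tool()[0])
p,d=eyes.snapshot("side"); cv2.imwrite("pics/s9.png",cv2.resize(p[80:180,240:380],None,fx=5,fy=5))
E
```

```text
13.8 0.5070678062892691 [-0.55075273  0.1847166  -0.10992258] [ 0.49679941 -0.18641156  0.22042852]
```

View pics/s9.png

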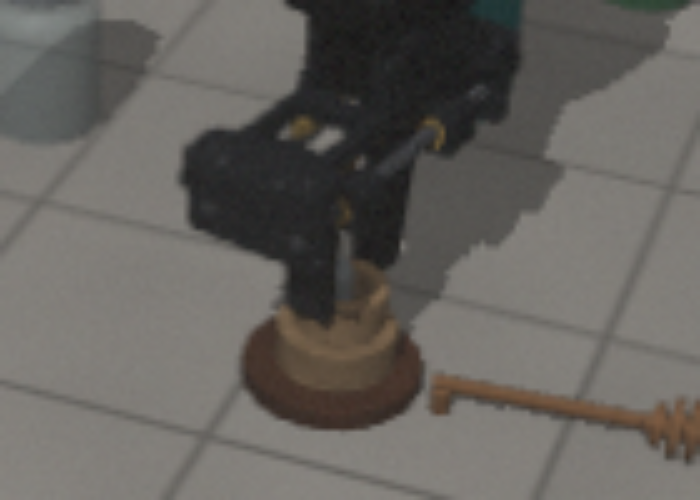

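The narrow ring is threaded just above the wide ring. One more millimetre down, then release and rise.

Emit:
carry_out(targets="0 1.5 0 0 0;0 0 0 0 0;0.6 0 0 0 0;0.7 0 0 0 0;0.85 0 0 0 0;0.85 0 0 0 0;0.85 0 0 0 0;0.85 0 0 0 0;0.85 -5 0 0 0;0.85 -10 0 0 0;0.85 -15 0 0 0;0.85 -20 0 0 0;0.85 -20 0 0 0;0.85 -20 0 0 0;0.85 -20 0 0 0;0.85 -10 0 0 0;0.85 0 0 0 0;0.85 0 0 0 0;0.85 0 0 0 0")

```text
clock: 15.43
tool_pos: [0.4965, -0.1865, 0.338]
eef_rot: [0.081, 0.704, -0.082, 0.701]
contact_force: [0.1, -0.6, 0.2]
opening: 0.848
```

```bash
python3 - <<'E'
from h import *
s=r.get_state(); print(s["clock"],s["opening"],s["contact_force"],tool()[0])
p,d=eyes.snapshot("side"); cv2.imwrite("pics/s10.png",cv2.resize(p[80:180,240:380],None,fx=5,fy=5)); cv2.imwrite("pics/s10f.png",p)
m=woodmask(p,(285,125,45,40),60)
E
```

```text
15.4333 0.8479633713074086 [ 0.05048031 -0.63935712  0.15387743] [ 0.49648277 -0.18645902  0.33796163]
```

View pics/s10.png

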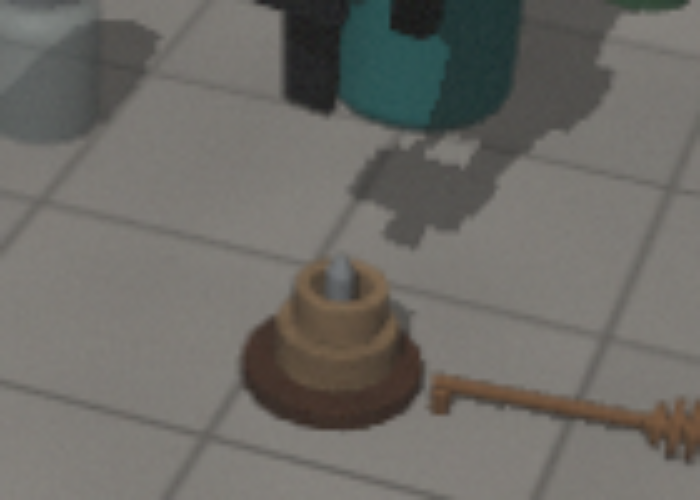

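View pics/s10f.png

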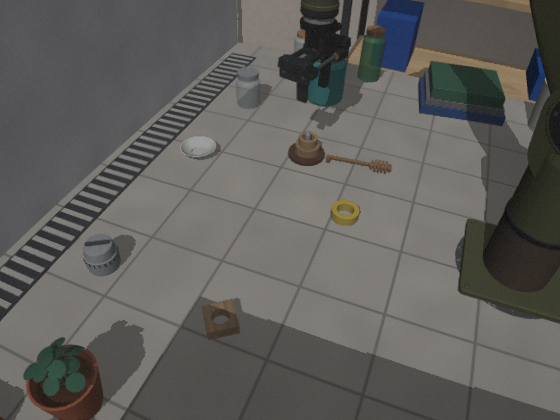

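Both rings are stacked flat on the post at crop (340,320), and the square ring is still at (221,319). A quick numeric check before handing in.

```bash
python3 - <<'E'
from h import *
p=cv2.imread("pics/s10f.png"); th=np.linspace(0,6.28,120)
hsv=cv2.cvtColor(p,cv2.COLOR_BGR2HSV); m=((hsv[...,1]>55)&(hsv[...,2]>75)&(hsv[...,0]>11)).astype(np.uint8)*255
m[:125]=0;m[165:]=0;m[:,:285]=0;m[:,325:]=0
k=max(cv2.findContours(m,0,1)[0],key=cv2.contourArea)[:,0]; up=k[k[:,1]<142]
print("seen bbox",k.min(0),k.max(0),"narrow cols",up[:,0].min(),up[:,0].max())
for zn in(.034,.044):
  q=px("side",[[.4985+.023*np.cos(a),-.185+.023*np.sin(a),zn+.022] for a in th]); print(zn,"narrow top rim",q.min(0).round(1),q.max(0).round(1))
q=px("side",[[.4985+.03*np.cos(a),-.185+.03*np.sin(a),.012] for a in th]); print("wide underside",q.min(0).round(1),q.max(0).round(1))
for n in("side","top"):
  a=cv2.imread("pics/%s0.png"%n); b=p if n=="side" else eyes.snapshot("top")[0]
  x,y,w,h=(195,290,55,60) if n=="side" else (125,200,55,55)
  print(n,"square shift px",cv2.phaseCorrelate(*[cv2.cvtColor(i[y:y+h,x:x+w],6).astype(np.float32) for i in(a,b)])[0])
r.finish_job()
E
```

```text
seen bbox [295 132] [319 158] narrow cols 296 317
0.034 narrow top rim [297.4 131.7] [316.5 142.6]
0.044 narrow top rim [297.6 128.2] [316.9 139. ]
wide underside [293.5 144.9] [317.8 159.3]
side square shift px (-0.007498305093523783, -0.030228757105096093)
top square shift px (-0.0006086778068414844, 0.001915066286954925)
the job is handed in; nothing more can be done
```

I put the wide ring on the post first, down onto the base, then the narrow ring on top of it. I handed the job in at about 15.5 s; the hand-in reports no verdict.

**Last checks**
- **Narrow ring:** in the side picture its top rim starts at row 132, which matches an underside 34 mm above the sill (predicted row 131.7).
- **Wide ring:** its lower edge is at row 158, against a predicted 159 for resting on the base. Both rings are centred on the post to within about 1 to 2 pixels.
- **Square ring:** it moved less than 0.05 px in both views.
- **Gripper:** it stands open well above the stack, touching nothing.

**What disagreed:** after each grasp the tool sat higher than commanded (about 6 mm and 2 mm) with about 4 N upward. The likely cause is the fingertips touching the sill as the jaws closed. I allowed for it by measuring each ring's height in the grip.

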